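# Stand the fallen recipe stand back up and slide it home

### The job

The recipe stand has been knocked onto its back. Using gentle fingertip pushes only, without gripping or lifting it, tip it back up so that it stands on its foot, then push it along the board, still standing, until its back edge sits flush against the wooden rail. Leave the jars and the pepper mill where they are.

Things in the scene. Friction and masses are not known exactly. Their poses are not given: they have to be found in the camera images.
- stand: Recipe stand, loose, 0.4-0.6 kg: an L of heavy flat steel foot and wooden plate with a recipe sheet on its front. Origin: middle of the heel (outer corner edge of the L), at board height (z 5 mm) lying or standing. Standing: z up, x backwards; foot x 0 to -100 mm, 120 wide (y), 14 thick (z); plate x 0 to -8, 120 wide, z up to 160. Lying at the start: z level, roughly towards the rail; -x up.
- stand_edge (a point): Middle of the foot's free (front) edge, on its upper face: x -100, z 14 mm in the stand's frame. At the start the foot sticks straight up, this edge 100 mm over the board, its upper face looking to the rail over the plate. Pushing that face near the edge away from the rail (about 2 N) tips the stand up about its heel; past about 40 degrees it drops onto its foot by itself.
- stand_top (a point): Middle of the plate's top edge on its back: z 160 mm in the stand's frame. At the start the plate lies flat on the board, sheet up, this end nearest the rail. Once standing, the stand slides when pushed low at the foot's front edge (a few N) and may tip when pushed high on the plate.
- rail: Oak rail fixed on the board: a bar 20 mm thick (x), 320 long (y), 30 high. Origin: centre of its underside, on the board's top. Its x axis is level and points away from the stand, to world +y within about 9 degrees.
- rail_face (a point): Middle of the lower edge of the rail's face towards the stand (x -10 mm in the rail's frame): the face to slide the stand's back against.
- board: Fixed dark flat slab under everything: 560 mm in x, 840 in y, 5 thick, so its top is at z 5 mm. Origin: centre of its underside.
- jar_a: jar A (on the robot's side of the stand) is a closed small glass dessert jar full of brown cream, 64 mm diameter, 78 mm tall, standing on the board beside the stand; bystander. Origin: centre of its underside, z up.
- jar_b: jar B (on the side of the stand away from the robot) is a closed small glass dessert jar full of brown cream, 64 mm diameter, 78 mm tall, standing on the board beside the stand; bystander. Origin: centre of its underside, z up.
- mill: A dark wooden pepper mill, 52 mm diameter at the foot, 145 mm tall, standing on the board on the side of the stand away from the robot, farther from the rail than jar B; bystander. Origin: centre of its underside, z up.
Mind the look-alikes: they are no part of the job. There is more than one size of the stand; the job needs the larger.

How it is judged (in metres and radians):
On the way, in this order (a step that is already met when the one before it is completed fails the run):
1. the stand is tipped up and stands on its foot on the board (angle between stand's own z axis and vertical below 0.09 rad and height (world z) of stand between -0.002 and 0.012 m), for 0.3 s.
2. the standing stand is slid back flush against the rail (all of step 1 and x of stand in the frame of rail between -0.018 and 0 m and angle between the x axis of stand and the x axis of rail, either way round below 0.1 rad and y of stand in the frame of rail between -0.15 and 0.15 m), for 0.2 s.
At the end, for the whole second after the job is handed in: The stand stands on its foot on the board (within 5 degrees of upright), at rest; the middle of its back edge is within 8 mm of the rail's face and within 150 mm of the rail's middle along it, its back is parallel to the rail within 0.1 rad; jars and mill within 30 mm of where they were (all of step 2 and linear speed of stand below 0.02 m/s and angular speed of stand below 0.1 rad/s and distance of each of jar_a, jar_b, mill from where it was at the start of the episode below 0.03 m); the robot touches nothing.
It fails at once if the stand is gripped or pushed hard: the fingers bear on it with over 30 N (contact force between the fingers and stand above 30 N).
It fails at once if the stand is lifted or carried: its heel edge rises more than about 20 mm off the board (height (world z) of stand above 0.026 m).
It fails at once if a jar or the pepper mill is knocked over or shoved more than 30 mm (distance of any of jar_a, jar_b, mill from where it was at the start of the episode above 0.03 m or angle between any of jar_a, jar_b, mill's own z axis and vertical above 0.35 rad).
It also fails if it takes over 58 s, if anything falls off the work surface, if the arm or the gripper's body presses on something with over 40 N, if the wrist force passes 120 N, or if a joint passes its speed limit or range.

### The arm

A 6-joint arm with a two-finger parallel gripper is mounted at the origin on the work surface. World frame = base frame: x ahead of the robot, y to its left, z up, the work surface at z = 0. Lengths are in mm, angles in rad, forces in N, time in s.
With the tool pointing down it reaches from about 400 to 825 mm from the base axis. Payload 7 kg.
Tool frame: the origin (TCP) lies at the very end of the fingers, on their centre line; the grasp point (between the pads) lies 19 mm behind it; z points along the fingers, y is the line along which they close (so a half turn about z gives the same grasp; the last joint's range is limited). The gripper opens to 88 mm and grips with 3 to 60 N. Pads are 19 mm wide; open, the fingers measure 130 mm over their backs; the gripper's body (78 mm by 193 mm) begins 47 mm behind the grasp point.
Start: joints at [-0.872, 0.359, 0.012, 0, -1.224, -0.288], TCP at [269.528, -618.829, 226.561] pointing down, gripper open.
Joint ranges: [-3.07, 3.07], [-1.43, 2.12], [-1.02, 1.25], [-3.03, 1.67], [-3.05, -0], [-3.03, 3.03]. Speed limits (rad/s): [2.39, 2.39, 3.01, 3.14, 3.14, 3.14].

### API

Orientations are given as a unit quaternion [x, y, z, w].
In Python, from plant import bot gives the robot as it stands. Calls block until the motion is done:
- bot.move_ptp(position, orientation): joint-space move of the TCP to a pose.
- bot.line_to(position, velocity=150, ori=None): straight line of the TCP; ori=None keeps the orientation; velocity is the mean speed in mm/s.
- bot.move_joints(angles): joint-space move.
- bot.move_gripper(opening, force=None): finger opening in mm; force is the grip in N (None keeps the last); returns when the fingers have stopped.
- bot.pause(seconds).
- bot.solve_ik(position, orientation): joint angles nearest the present ones, or None.
- bot.read_state(): the state.
- bot.camera(name): name is "side" or "top"; returns the picture (420x560x3 uint8, red, green, blue); there is no depth.
- bot.get_calibration(name): a dict with "fx", "fy", "cx", "cy" (pixels), "distortion" ([k1, k2, p1, p2, k3] as OpenCV has them; the pictures are not rectified), "view" (4x4, takes a point from world to camera coordinates). Camera axes: x right, y up, looking along -z (the intrinsics and any distortion apply to the point x, -y, -z); pixel columns grow to the right and rows downward; lengths in mm; the calibration is good to about 2 mm. A picture is of the moment at which its call begins. get_calibration takes no time and is no camera call.
A pose or a line that the arm cannot do raises bot.Unreachable and nothing moves.
- bot.close_job(): hands the job in; it is judged then, once.
The state is a dict: "t": time; "joint_pos": joint angles; "qvel": joint speeds; "tau": joint torques, N m; "tcp_pos": TCP position; "eef_rot": TCP orientation; "contact_force": force on the tool from outside, world axes, zero at the start; "moment": the same for the moment, N m; "width": finger opening in mm; "finger_force": force on a finger pad.
Only numpy, scipy, OpenCV 4.12 (cv2) and the standard library are available. Lean on these libraries where they do the work, as an engineer would, in place of code of your own. Each camera call takes 0.05 s, during which the arm holds its last target. There are 200 camera calls.

## Working session

There is one attempt and no reset: what is moved stays moved. The work goes in short steps, each a Python script; the robot and the scene stay as the last script left them, time stands still between calls to the robot, and variables do not carry over. Pictures are saved under pics/ and viewed, at most 10 in all, crops included, and the job is handed in when it is done.

```bash
mkdir -p pics; ls
python3 - <<'E'
from plant import bot
import cv2
for n in("top","side"):
    cv2.imwrite(f"pics/{n}0.png",bot.camera(n)[:,:,::-1]); c=bot.get_calibration(n); print(n,c)
E
```

```text
pics
top {'fx': 404.0747079668306, 'fy': 404.0747079668306, 'cx': 277.7622581958523, 'cy': 211.07899661816558, 'distortion': array([-0.05648342,  0.        ,  0.        ,  0.        ,  0.        ]), 'view': array([[ 4.65007336e-03, -9.99739144e-01, -2.23611306e-02,
         1.67268034e+02],
       [ 9.91208773e-01,  1.65131842e-03,  1.32296792e-01,
        -4.82835755e+02],
       [-1.32225357e-01, -2.27797386e-02,  9.90957889e-01,
        -1.00045848e+03],
       [ 0.00000000e+00,  0.00000000e+00,  0.00000000e+00,
         1.00000000e+00]])}
side {'fx': 381.0379199874574, 'fy': 381.0379199874574, 'cx': 283.20685802576793, 'cy': 212.73012577131541, 'distortion': array([0.02924628, 0.        , 0.        , 0.        , 0.        ]), 'view': array([[-8.04584499e-01, -5.93838020e-01,  4.35930714e-04,
         4.55647265e+02],
       [ 4.14051862e-01, -5.60467721e-01,  7.17242629e-01,
        -1.56646876e+02],
       [-4.25681618e-01,  5.77262800e-01,  6.96823378e-01,
        -9.56797338e+02],
       [ 0.00000000e+00,  0.00000000e+00,  0.00000000e+00,
         1.00000000e+00]])}
```

View pics/top0.png

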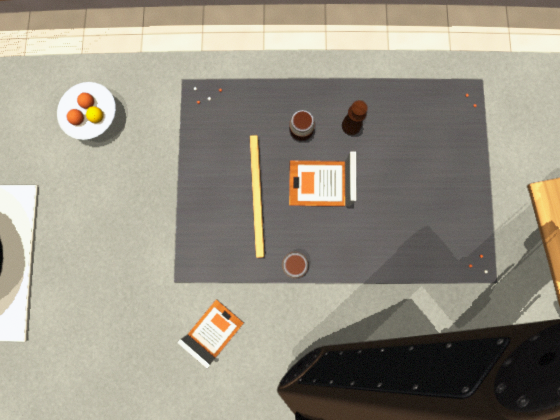

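View pics/side0.png

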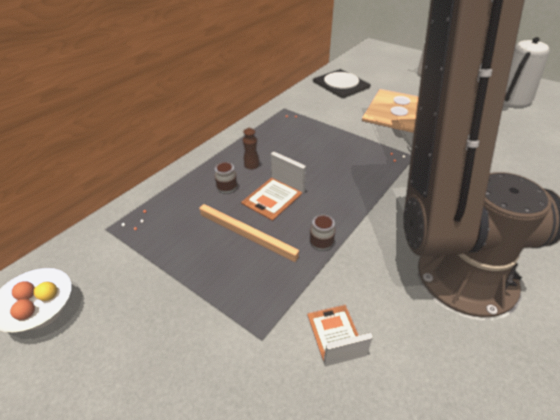

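Candidates for the stand: A is the clipboard-like stand on the board, top (320,183), foot (353,176), side (275,195). B is its look-alike on the worktop off the board, top (212,333), side (337,333). A lies on the board with its plate towards the rail, which is at top (257,196). Jar B is at top (302,122), jar A at (295,265) and the mill at (355,115). I'll check the choice by size and with one close crop.

```bash
cat > h.py <<'E'
import numpy as np, cv2
from plant import bot
def ray(n,uv,z):
    c=bot.get_calibration(n); K=np.array([[c['fx'],0,c['cx']],[0,c['fy'],c['cy']],[0,0,1.]])
    p=cv2.undistortPoints(np.float64(uv).reshape(-1,1,2),K,c['distortion'])[:,0]
    V=c['view']; R,t=V[:3,:3],V[:3,3]; o=-R.T@t
    d=np.c_[p[:,0],-p[:,1],-np.ones(len(p))]@R
    return o+d*((z-o[2])/d[:,2])[:,None]
def blobs(img,lo,hi,roi,amin=30):
    h=cv2.cvtColor(img,cv2.COLOR_RGB2HSV); m=cv2.inRange(h,lo,hi); k=np.zeros_like(m); x0,y0,x1,y1=roi; k[y0:y1,x0:x1]=m[y0:y1,x0:x1]
    return sorted([c for c in cv2.findContours(k,cv2.RETR_EXTERNAL,cv2.CHAIN_APPROX_NONE)[0] if cv2.contourArea(c)>amin],key=cv2.contourArea)[::-1]
def box(n,c,z): return ray(n,cv2.boxPoints(cv2.minAreaRect(c)),z)
def show(name,P):
    P=P[:,:2]; print(name,P.round(0).tolist(),'c',P.mean(0).round(1),'sides',[round(float(np.linalg.norm(P[i]-P[(i+1)%4])),1) for i in range(2)])
E
python3 - <<'E'
from h import *
im=bot.camera("top")
c=bot.get_calibration("top")['view']; print("cam",-c[:3,:3].T@c[:3,3])
for nm,lo,hi,roi,z in[("rail",(12,90,120),(32,255,255),(240,125,275,265),35),("plate",(3,150,100),(16,255,255),(275,150,349,215),13),
  ("foot",(0,0,150),(180,60,255),(347,140,365,215),105),("small",(3,150,80),(16,255,255),(170,290,260,375),8)]:
    for b in blobs(im,lo,hi,roi)[:2]: print(cv2.boundingRect(b),cv2.contourArea(b)); show(nm,box("top",b,z))
for nm,uv,z in[("jarA",(295,265),83),("jarB",(302,121),83),("milltop",(359,108),150),("millfoot",(352,127),5)]: print(nm,ray("top",[uv],z).round())
s=bot.camera("side")
cr=np.hstack([cv2.resize(im[90:285,235:385],None,fx=2.6,fy=2.6),cv2.resize(s[120:270,190:345],(390,507))])
cv2.imwrite("pics/crop.png",cr[:,:,::-1])
E
```

```text
cam [ 345.5272491   145.23153382 1059.03014474]
(250, 135, 14, 123) 920.5
rail [[684.0, 246.0], [685.0, 224.0], [366.0, 203.0], [364.0, 225.0]] c [524.7 224.3] sides [22.8, 320.2]
(289, 161, 56, 45) 2371.5
plate [[619.0, 140.0], [619.0, -6.0], [501.0, -4.0], [501.0, 140.0]] c [560.4  67.6] sides [145.9, 118.0]
(350, 151, 7, 50) 263.5
foot [[500.0, -5.0], [620.0, -8.0], [620.0, -22.0], [500.0, -19.0]] c [560.1 -13.6] sides [120.6, 14.6]
(188, 300, 55, 57) 1553.5
small [[168.0, 400.0], [257.0, 327.0], [200.0, 255.0], [112.0, 328.0]] c [184.1 327.5] sides [115.4, 91.6]
jarA [[346. 126.  83.]]
jarB [[705. 108.  83.]]
milltop [[712. -24. 150.]]
millfoot [[716. -31.   5.]]
```

View pics/crop.png

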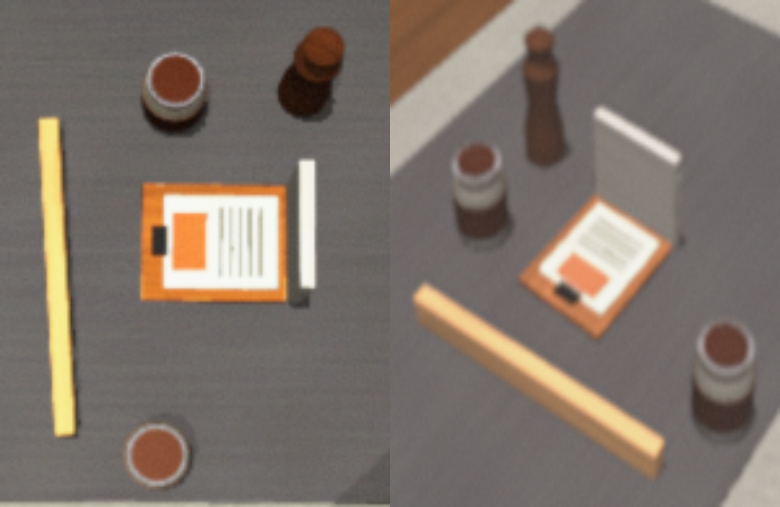

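The crop confirms it: A has a 120 x 14 foot and a plate 146 + 14 = 160 long, so it is the larger stand. It lies on the board with its foot up and the sheet showing. B measures about 115 x 92. The rail measures 320 x 22.8, and the corridor between the jars is clear. Now I'll tip the stand.

```bash
cat >> h.py <<'E'
from scipy.spatial.transform import Rotation as Rn
def down(yaw,flip=False):
    return (Rn.from_euler('z',yaw+(np.pi if flip else 0))*Rn.from_matrix(np.array([[0,1,0],[1,0,0],[0,0,-1.]]))).as_quat()
def st(m=''):
    s=bot.read_state(); print(m,round(s['t'],2),np.round(s['tcp_pos'],1),'F',np.round(s['contact_force'],1),'w',round(s['width'],1))
E
python3 - <<'E'
from h import *
sols={f:bot.solve_ik([560,25,230],down(-.02,f)) for f in(0,1)}
print({f:None if q is None else np.round(q,2) for f,q in sols.items()})
q0=np.array(bot.read_state()['joint_pos'])
f=min([f for f in sols if sols[f] is not None],key=lambda f:np.abs(np.array(sols[f])-q0).max())
print("flip",f); q=down(-.02,f)
bot.move_gripper(70); bot.move_ptp([560,25,230],q); st('above')
bot.line_to([560,22,85],120); st('down')
for y in(10,0,-15,-30,-45,-60,-75): bot.line_to([560,y,85],50); st()
bot.line_to([560,-100,88],80); bot.pause(.3); st('end')
for n in("top","side"): cv2.imwrite(f"pics/{n}1.png",bot.camera(n)[:,:,::-1])
cv2.imwrite("pics/both1.png",np.hstack([cv2.resize(cv2.imread(f"pics/{n}1.png"),(400,300)) for n in("top","side")]))
E
```

```text
{0: array([ 0.39,  0.17, -0.24,  0.  , -1.16,  2.73]), 1: array([ 0.39,  0.17, -0.24,  0.  , -1.16, -0.41])}
flip 1
above 3.27 [560.1  24.3 230. ] F [-0.7 -0.1  0.6] w 70.1
down 4.63 [560.5  22.2  85.7] F [ 1.  -0.3 -0.5] w 70.0
 5.03 [560.1   9.6  85.2] F [0.7 0.4 0.7] w 70.0
 5.38 [ 5.602e+02 -2.000e-01  8.510e+01] F [-0.4  1.2 -0.2] w 70.1
 5.83 [559.9 -15.4  84.9] F [-0.4  0.8 -0. ] w 69.9
 6.28 [560.  -30.4  85. ] F [-0.   0.9 -0. ] w 69.7
 6.72 [560.  -45.4  85. ] F [-1.3 -0.1  0.1] w 69.9
 7.17 [560.  -60.4  85.1] F [-0.6 -0.9  1. ] w 70.1
 7.62 [560.1 -75.2  84.9] F [-0.1  0.5  1.5] w 69.8
end 8.39 [560.1 -99.8  88. ] F [-0.8 -0.7 -0.2] w 70.1
```

View pics/both1.png

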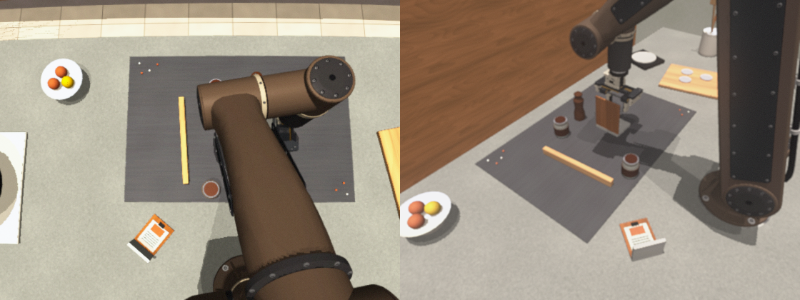

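The stand is up on its foot: the side image shows the plate upright at about (608,115) in the combined picture, with the jars and mill unmoved. Next I'll back off and measure the lower back corners in the side view.

Run:
```python
from h import *
bot.line_to([560,-170,88],120); st()
s=bot.camera("side"); t=bot.camera("top")
b=blobs(s,(3,90,40),(18,255,255),(255,110,335,210))[0]
print(cv2.boundingRect(b)); 
for e in(2,3,4):
    a=cv2.approxPolyDP(b,e,True)[:,0]; print(e,a.tolist(),ray("side",a,5)[:,:2].round().tolist(),ray("side",a,165)[:,:2].round().tolist())
cr=np.hstack([cv2.resize(s[90:230,230:370],(400,400)),cv2.resize(t[90:230,240:380],(400,400))])
cv2.imwrite("pics/c2.png",cr[:,:,::-1])
```

```text
9.22 [ 559.9 -169.9   87.9] F [-0.6 -0.3  0.8] w 69.8
(274, 134, 34, 53)
2 [[274, 134], [275, 172], [305, 186], [307, 148]] [[772.0, -222.0], [632.0, -44.0], [513.0, -44.0], [624.0, -220.0]] [[618.0, -24.0], [506.0, 117.0], [412.0, 117.0], [500.0, -22.0]]
3 [[274, 134], [275, 172], [305, 186], [307, 148]] [[772.0, -222.0], [632.0, -44.0], [513.0, -44.0], [624.0, -220.0]] [[618.0, -24.0], [506.0, 117.0], [412.0, 117.0], [500.0, -22.0]]
4 [[274, 134], [275, 172], [305, 186], [307, 148]] [[772.0, -222.0], [632.0, -44.0], [513.0, -44.0], [624.0, -220.0]] [[618.0, -24.0], [506.0, 117.0], [412.0, 117.0], [500.0, -22.0]]
```

View pics/c2.png

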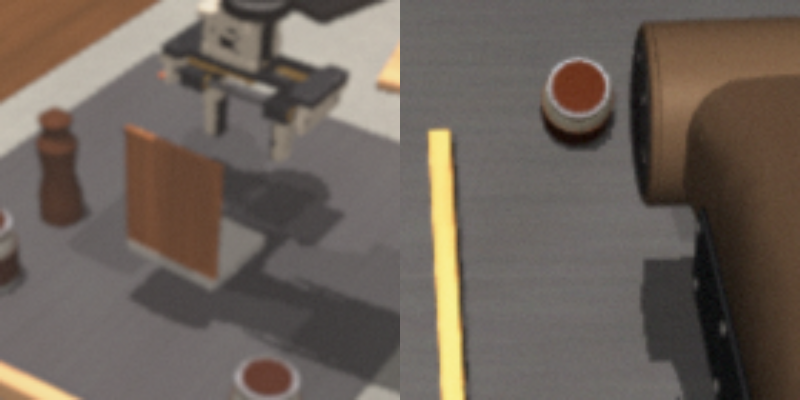

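The crop shows the stand upright. Its top corners cast to (618,-24) and (500,-22) at z 165, which is 118 wide, so the heel is at y ≈ -23 and the foot front at y ≈ -123. Next: descend in front of the foot with the hand square to the rail, then push along the rail normal.

```bash
cat > push.py <<'E'
from h import *
yaw=np.arctan2(21,319); n=np.array([-np.sin(yaw),np.cos(yaw)])
c=np.array([524.7,224.3]); P0=np.array([559.,-160.]); D=(c-P0)@n-10-109.5   # travel at which flush is expected
def at(d,z=12): return [*(P0+d*n),z]
def F(): return np.mean([np.array(bot.read_state()['contact_force'])[:2]@n for _ in range(3)])
E
python3 - <<'E'
from push import *
print("D",D)
bot.line_to(at(0,88),120,ori=down(yaw,1)); bot.line_to(at(0),100); st('low')
bot.line_to(at(20),60); st()
for d in(30,45,80,120,160,D-30,D-12): bot.line_to(at(d),45); st(f'{d:.0f} Fn {F():.1f}')
s=bot.camera("side")
b=blobs(s,(3,90,40),(18,255,255),(180,120,320,290))
for e in b[:3]: print(cv2.boundingRect(e),ray("side",cv2.approxPolyDP(e,2,True)[:,0],165)[:,:2].round().tolist())
cv2.imwrite("pics/c3.png",cv2.resize(s[100:300,150:380],(690,600))[:,:,::-1])
E
```

```text
D 266.22309632559103
low 10.48 [ 559.5 -160.1   12.5] F [-0.2  0.5 -0.5] w 70.1
 10.97 [ 557.9 -139.5   12.3] F [-0.  -0.5 -0.4] w 70.1
30 Fn -0.3 11.34 [ 557.  -129.8   12. ] F [-0.  -0.3 -0.2] w 70.0
45 Fn -0.0 11.82 [ 555.9 -114.6   12. ] F [-0.5 -0.1 -0.2] w 70.0
80 Fn 0.4 12.75 [553.9 -79.9  12. ] F [-0.9  0.4 -0.1] w 70.0
120 Fn 0.5 13.79 [551.2 -40.   12. ] F [-0.5  0.5 -0.3] w 70.0
160 Fn 0.4 14.83 [ 5.487e+02 -1.000e-01  1.210e+01] F [-0.2  0.4 -1.1] w 70.0
236 Fn -1.7 16.68 [543.5  75.7  12. ] F [-0.1 -1.7  1. ] w 70.2
254 Fn 0.2 17.23 [542.5  94.3  12. ] F [ 0.1  0.2 -0.2] w 70.1
(200, 176, 99, 86) [[597.0, 235.0], [577.0, 249.0], [554.0, 245.0], [491.0, 304.0], [494.0, 310.0], [567.0, 314.0], [568.0, 327.0], [551.0, 340.0], [297.0, 327.0], [298.0, 312.0], [311.0, 297.0], [390.0, 303.0], [476.0, 197.0], [593.0, 202.0], [580.0, 227.0]]
(180, 120, 49, 37) [[757.0, 215.0], [754.0, 43.0], [779.0, -2.0], [896.0, 86.0]]
(218, 163, 13, 9) [[643.0, 186.0], [634.0, 196.0], [618.0, 194.0], [612.0, 174.0], [635.0, 164.0]]
```

View pics/c3.png

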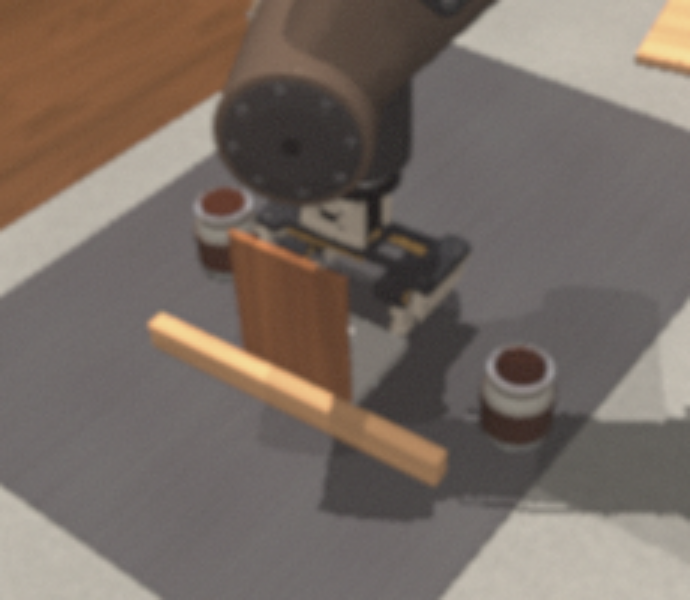

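The side crop shows the stand upright behind the rail. Its top corners cast to y ≈ 197 and 202, about 13 mm from the face, and the jars are clear. I'll finish in 1 mm steps, watching the force.

Run:
```python
from push import *
d=D-12
while d<D+8:
    d+=1; bot.line_to(at(d),20); bot.pause(.1); f=F(); p=np.array(bot.read_state()['tcp_pos'])[:2]
    print(f'{d-D:.0f} F {f:.1f} lag {d-(p-P0)@n:.2f}')
    if f<-6: break
s=bot.camera("side")
cv2.imwrite("pics/c4.png",cv2.resize(s[150:280,180:320],(600,557),interpolation=cv2.INTER_CUBIC)[:,:,::-1])
```

```text
-11 F -0.4 lag -0.05
-10 F -2.2 lag 0.19
-9 F -3.9 lag 0.13
-8 F -3.9 lag -0.01
-7 F -2.4 lag -0.08
-6 F -1.7 lag -0.11
-5 F -2.5 lag -0.08
-4 F -3.4 lag -0.09
-3 F -2.3 lag -0.07
-2 F -4.0 lag 0.10
-1 F -7.9 lag 0.85
```

View pics/c4.png

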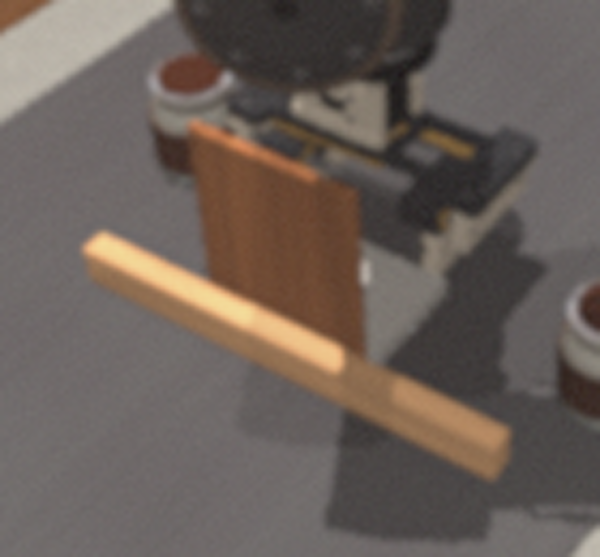

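The contact force rose to 7.9 N within 1 mm of the predicted flush position, and the picture shows the plate against the rail's near edge. One more small press, then I'll retreat and check.

Run:
```python
from push import *
bot.line_to(at(D),20); bot.pause(.3); print('F',F())
bot.line_to(at(D-60),80); bot.line_to(at(D-90,200),150); bot.move_ptp([400,-400,300],down(0,1)); st()
t=bot.camera("top")
for nm,lo,hi,roi,z in[("rail",(12,90,120),(32,255,255),(240,125,275,265),35),("foot",(0,0,130),(180,60,255),(262,140,330,230),19)]:
    for b in blobs(t,lo,hi,roi)[:2]: show(nm,box("top",b,z))
cr=np.hstack([cv2.resize(t[90:285,235:385],(400,520)),cv2.resize(bot.camera("side")[130:280,170:345],(400,520))])
cv2.imwrite("pics/c5.png",cr[:,:,::-1])
```

```text
F -12.243676919017785
 25.7 [ 400.5 -399.4  299.6] F [-0.   0.7 -0.2] w 69.8
rail [[684.0, 246.0], [685.0, 222.0], [366.0, 202.0], [364.0, 225.0]] c [524.8 223.8] sides [23.7, 320.3]
foot [[597.0, 211.0], [603.0, 118.0], [481.0, 110.0], [475.0, 202.0]] c [539.1 160.5] sides [93.8, 122.5]
```

View pics/c5.png

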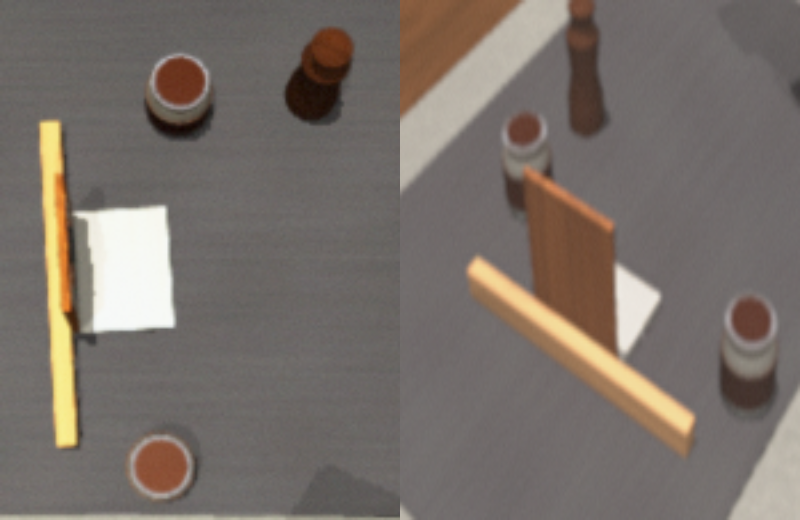

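The stand is upright, parallel to the rail (0.066 rad for both), with its heel about 1 mm from the face. The jars and mill are unmoved and the arm is clear, so I'm handing in.

```bash
python3 -c "
from plant import bot
print(bot.close_job())"
```

```text
the job is handed in; nothing more can be done
None
```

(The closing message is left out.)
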